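# Clear the jammed till-roll feeder

### The arm

A 6-joint arm with a two-finger parallel gripper is mounted at the origin on a cart in front of the work surface, level with it; the furniture and walls round the work are solid. World frame = base frame: x ahead of the robot, y to its left, z up, the work surface at z = 0. Lengths are in m, angles in rad, forces in N, time in s.
With the tool pointing down it reaches from about 0.35 to 0.875 m from the base axis. Payload 4.2 kg.
Tool frame: the origin (TCP) lies at the very end of the fingers, on their centre line; the grasp point (between the pads) lies 19 mm behind it; z points along the fingers, y is the line along which they close (so a half turn about z gives the same grasp; the last joint's range is limited). The gripper opens to 85 mm and grips with 20 to 120 N. Pads are 22 mm wide; open, the fingers measure 114 mm over their backs; the gripper's body (76 mm by 85 mm) begins 54 mm behind the grasp point. The pads swing forward as they close: fully open they stand 13 mm farther back than shut.
Start: joints at [-0.911, 0.385, 0.008, 0, -1.194, -0.259], TCP at [0.244, -0.575, 0.231] pointing down, gripper open.
Joint ranges: [-3.14, 3.14], [-1.21, 2.06], [-1.07, 1.41], [-3.16, 2.05], [-2.99, -0.16], [-3.1, 3.1]. Speed limits (rad/s): [2.79, 2.79, 3.14, 3.14, 3.14, 3.14].

### API

Orientations are given as a rotation vector (axis times angle).
In Python, from workcell import sensors, grab_frame, camera_params, order gives the robot as it stands.
- The arm moves only by the shell command python3 -m handwheel 'ROWS' [FORCE]. ROWS is JSON, a list of rows, each a list of 7 numbers: the shift along the tool's x, y, z in mm, then the turn, a rotation vector about the tool's x, y, z in rad, then the gripper's target within -1 to 1 (shut at 1, half-way at 0, fully open at -1). A call has 1 to 20 rows; each row is the pose to reach, as a shift and turn from the pose commanded when the call began, along the tool's axes at that moment; what a row does not reach only later rows make up. A row lasts 1/10 s, in which the tool goes at most 50 mm and 8.59 degrees, less where a joint would pass 70% of its speed; a pose out of reach is approached as far as the arm can. A call with a gripper value outside its range is refused whole. The fingers move at their own pace and stop on an object; FORCE is the grip in N (left out, the last holds). Time passes only in rows, so rows that repeat a pose let the fingers close. It gives the time, the measured TCP pose, the force, the opening and the grip force at its end, in the units of the state.
- sensors.get_state(): the state, without advancing time (a new reading comes with each control period).
- grab_frame(name): name is "scene" or "top"; returns the picture (420x560x3 uint8, red, green, blue); there is no depth.
- camera_params(name): a dict with "K" (3x3 intrinsics, pixels), "pose" (4x4, takes a point from camera to world coordinates). Camera axes: x right, y up, looking along -z (the intrinsics and any distortion apply to the point x, -y, -z); pixel columns grow to the right and rows downward; lengths in m; the calibration is good to about 2 mm. A picture is of the moment at which its call begins. camera_params takes no time and is no camera call.
- order.close_job(): hands the job in; it is judged then, once.
The state is a dict: "t": time; "joint_pos": joint angles; "joint_velocities": joint speeds; "tau": joint torques, N m; "position": TCP position; "orientation": TCP orientation; "wrist_force": force on the tool from outside, world axes, zero at the start; "wrist_torque": the same for the moment, N m; "opening": finger opening in m; "finger_force": force on a finger pad.
Only numpy, scipy, OpenCV 4.12 (cv2) and the standard library are available. Lean on these libraries where they do the work, as an engineer would, in place of code of your own. Each camera call takes 0.05 s, during which the arm holds its last target. There are 200 camera calls.

### The job

A wide brown roll of packing tape was put into the till-roll feeder by mistake and is stuck at the gauge bar. Lift it out and set it down in the shallow grey tray so that the white till rolls behind it roll down to the stop at the front, then swing the feeder's raised guard flap fully down. Do not push the calculator, the stapler or the tape measure about.

Things in the scene. Friction and masses are not known exactly. Their poses are not given: they have to be found in the camera images.
- chute: Grey sheet-metal till-roll feeder fixed to the table; foot plate 270x115x8 mm. Origin on the table, mid-width; +x up the lane, +y left, z up. Lane floor rises toward +x at 27 deg. t = way up the slope from the end stop's face, n = square off the floor: x = -0.115+0.891t-0.454n, z = 0.020+0.454t+0.891n (m). Lane 61 mm wide; rails 12 mm high (n), outer faces 34 mm off the middle.
- tape_roll_centre (a point): Centre of the brown packing-tape roll (68 mm diameter, 48 mm wide, about 0.12 kg, hard). It lies across the lane, axis (point z) along the feeder's y, n = 34, t about 95 mm, against the gauge bar; a white roll leans on it from behind. Its flat ends stand free above the rails. The bar overhangs it: draw it 5 mm up the slope to lift it square off the floor.
- till_roll_1_centre (a point): Centre of the foremost white till roll (40 mm diameter, 57 mm long, about 0.07 kg), lying across the lane; it rolls freely down the slope. At the stop its centre is at t = 20 mm. The point's z is the roll's axis.
- till_roll_2_centre (a point): Centre of the second white till roll, same size, behind the first; ends at t = 60 mm.
- till_roll_3_centre (a point): Centre of the third white till roll, same size, behind the second; ends at t = 100 mm.
- guard (a joint): Hinge of the guard flap, rad: 0 = fully down (parallel to the lane floor, 60 mm above it, over the gauge bar); 1.55 to 1.72 at the start = standing up square to the lane, leaning over the jam toward the outlet. Friction holds it at any angle; about 2 N at its edge moves it. It cannot close over the tape roll.
- guard_hinge (a point): Middle of the guard's hinge line, fixed on the feeder at t = 165, n = 60 mm, 147 mm above the table; runs along the feeder's y. Hinge posts 18 mm along t, outer faces 36 mm from the middle, top n = 66 mm; from t = 158 mm up the lane's side walls are 48 mm high.
- guard_edge (a point): Middle of the guard's free edge, 110 mm from the hinge line; moves with the guard. The guard is an aluminium plate 3 mm thick and 58 mm wide, with an edge bead 8 mm thick and 62 mm wide. Down, its edge lies at t = 55 mm, n = 60 mm.
- tray: Shallow grey plastic tray, 110 (x) x 150 (y) x 20 mm, fixed to the table; walls and floor 4 mm; origin under its centre. Two ribs along y, 6 mm wide and 10 mm above the table, 24 mm either side of the middle, keep a roll lying between them (axis along y) from rolling; its centre is then 38 mm above the table.
- desk_calculator: Desk calculator, 183 x 131 x 21 mm, loose, origin under its centre. Bystander.
- desk_stapler: Red desk stapler, 136 x 37 x 50 mm, loose, origin under its centre. Bystander.
- steel_tape: Yellow tape measure standing on edge, 28 x 69 x 62 mm, loose, origin under its centre. Bystander.
- gauge_bar (a point): Middle of the gauge bar, a round bar 10 mm thick across the lane at t = 60, n = 51 mm; 46 mm pass below it. Posts on both sides of the lane, 12 mm along t, outer faces 37 mm from the middle, top n = 56 mm.
- end_stop (a point): Middle of the end stop's foot, at t = 0, n = 0, the low end of the lane nearest the robot. The stop is 34 mm high.
Mind the look-alikes: they are no part of the job. Of the things that look like the part that bears tape_roll_centre, the middle-sized one is meant.

How it is judged:
On the way, in this order (a step that is already met when the one before it is completed fails the run):
1. the tape roll is lifted clear of the feeder lane (its centre more than 165 mm above the table) (height (world z) of tape_roll_centre above 0.165 m), for 0.1 s.
2. the tape roll lies released and still in the tray (x of tape_roll_centre in the frame of tray between -0.045 and 0.045 m and y of tape_roll_centre in the frame of tray between -0.06 and 0.06 m and z of tape_roll_centre in the frame of tray between 0.015 and 0.05 m and linear speed of tape_roll below 0.03 m/s and contact force between tape_roll and the fingers below 0.1 N), for 0.3 s.
At the end, for the whole second after the job is handed in: The tape roll rests in the tray (centre within 45 mm in x, 60 mm in y of its middle, 15 to 50 mm up), let go; the three till rolls rest in the lane in a row from the end stop (each within about 11 mm of its place); the guard is down to within 0.08 rad (all of step 2 and value of joint guard below 0.08 rad and x of till_roll_1_centre in the frame of chute between -0.125 and -0.095 m and y of till_roll_1_centre in the frame of chute between -0.015 and 0.015 m and z of till_roll_1_centre in the frame of chute between 0.02 and 0.1 m and x of till_roll_2_centre in the frame of chute between -0.125 and -0.06 m and y of till_roll_2_centre in the frame of chute between -0.015 and 0.015 m and z of till_roll_2_centre in the frame of chute between 0.02 and 0.1 m and x of till_roll_3_centre in the frame of chute between -0.125 and -0.024 m and y of till_roll_3_centre in the frame of chute between -0.015 and 0.015 m and z of till_roll_3_centre in the frame of chute between 0.02 and 0.1 m and linear speed of each of till_roll_1, till_roll_2, till_roll_3 below 0.03 m/s); the robot touches nothing.
It fails at once if the calculator is pushed more than 30 mm (distance of desk_calculator from where it was at the start of the episode above 0.03 m).
It fails at once if the stapler is pushed more than 30 mm (distance of desk_stapler from where it was at the start of the episode above 0.03 m).
It fails at once if the tape measure is pushed more than 30 mm (distance of steel_tape from where it was at the start of the episode above 0.03 m).
It also fails if it takes over 61 s, if anything falls off the work surface, if the arm or the gripper's body presses on something with over 40 N, if the wrist force passes 120 N, or if a joint passes its speed limit or range.

## Working session

There is one attempt and no reset: what is moved stays moved. The work goes in short steps, Python scripts to look and compute and a shell command to move; the robot and the scene stay as the last step left them, time stands still between calls to the robot, and variables do not carry over. Pictures are saved under pics/ and viewed, at most 12 in all, crops included, and the job is handed in when it is done.

```bash
ls; mkdir -p pics; python3 - <<'E'
from workcell import sensors, grab_frame, camera_params
import cv2
for n in("scene","top"):
    f=grab_frame(n); cv2.imwrite(f"pics/{n}0.png",f[:,:,::-1]); p=camera_params(n); print(n,p)
print(sensors.get_state())
E
```

```text
pics
scene {'K': array([[469.22242963,   0.        , 284.05934516],
       [  0.        , 469.22242963, 204.06231204],
       [  0.        ,   0.        ,   1.        ]]), 'pose': array([[-0.60519906,  0.54619564, -0.57914111, -0.10004382],
       [-0.79582401, -0.4333406 ,  0.42294216,  0.53346275],
       [-0.01995619,  0.7168586 ,  0.69693293,  0.97013356],
       [ 0.        ,  0.        ,  0.        ,  1.        ]])}
top {'K': array([[412.30492594,   0.        , 279.55338051],
       [  0.        , 412.30492594, 213.89331207],
       [  0.        ,   0.        ,   1.        ]]), 'pose': array([[ 0.02656439,  0.99081246, -0.13260843,  0.46833318],
       [-0.99964523,  0.0260725 , -0.00544464,  0.01037474],
       [-0.00193718,  0.13270601,  0.99115355,  1.0421214 ],
       [ 0.        ,  0.        ,  0.        ,  1.        ]])}
{'t': 0.1, 'joint_pos': array([-9.11357847e-01,  3.85478265e-01,  6.77542188e-03, -4.36132775e-04,
       -1.19399754e+00, -2.58600154e-01]), 'joint_velocities': array([ 0.00066447, -0.00090975,  0.00492652,  0.00079204, -0.00079844,
        0.00079507]), 'tau': array([-7.29687508e-04, -3.93318021e+01,  1.88928044e+01,  4.19795126e+00,
       -2.62147470e-03,  2.90579763e-06]), 'position': array([ 0.24368547, -0.57497663,  0.23033671]), 'orientation': array([ 6.25085184e-01, -3.07828640e+00, -2.96297091e-03]), 'wrist_force': array([ 0.68765123,  0.27397916, -0.55013444]), 'wrist_torque': array([-0.01437118,  0.00787644,  0.01675606]), 'finger_force': 0.0, 'opening': 0.0854085228601665}
```

View pics/scene0.png

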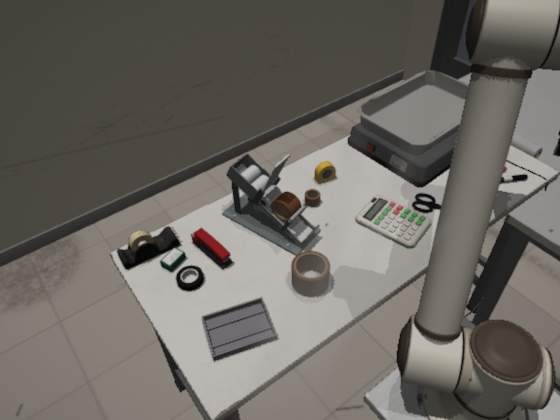

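View pics/top0.png

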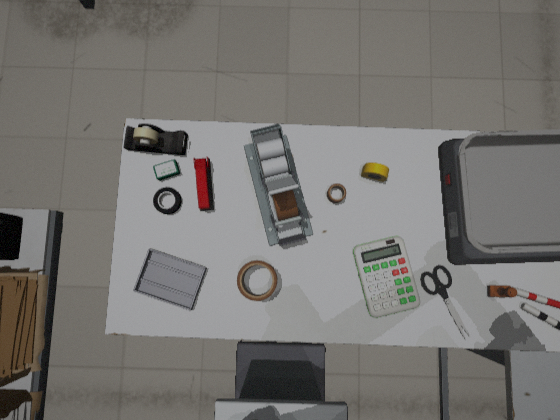

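The scene picture shows the feeder around (270,205) with the brown roll in it at (287,207), and the tray at (240,327). In the top picture the feeder is around (278,190), the roll at (286,205) and the tray at (171,279). I'll enlarge crops to measure them.

```bash
python3 - <<'E'
import cv2
a=cv2.imread("pics/top0.png")[115:255,235:325]; b=cv2.imread("pics/top0.png")[240:315,125:215]
s=cv2.imread("pics/scene0.png")[145:255,215:330]; s2=cv2.imread("pics/scene0.png")[290:362,195:285]
import numpy as np
def mk(im,x0,y0,k):
    o=cv2.resize(im,None,fx=k,fy=k,interpolation=cv2.INTER_CUBIC)
    for i in range(0,im.shape[1],10):
        if (x0+i)%10==0 or 1: 
            xx=(-x0)%10+i
            if xx<im.shape[1]: cv2.line(o,(xx*k,0),(xx*k,6),(0,0,255),1); cv2.putText(o,str(x0+xx),(xx*k,16),0,.35,(0,0,255))
    for i in range(0,im.shape[0],10):
        yy=(-y0)%10+i
        if yy<im.shape[0]: cv2.line(o,(0,yy*k),(6,yy*k),(0,0,255),1); cv2.putText(o,str(y0+yy),(8,yy*k+4),0,.35,(0,0,255))
    return o
def hc(a,b):
    h=max(a.shape[0],b.shape[0]); p=lambda m:cv2.copyMakeBorder(m,0,h-m.shape[0],0,0,0)
    return np.hstack([p(a),p(b)])
cv2.imwrite("pics/c1.png",hc(mk(a,235,115,4),mk(b,125,240,4)))
cv2.imwrite("pics/c2.png",hc(mk(s,215,145,4),mk(s2,195,290,3)))
E
```

```text
(no output)
```

View pics/c1.png

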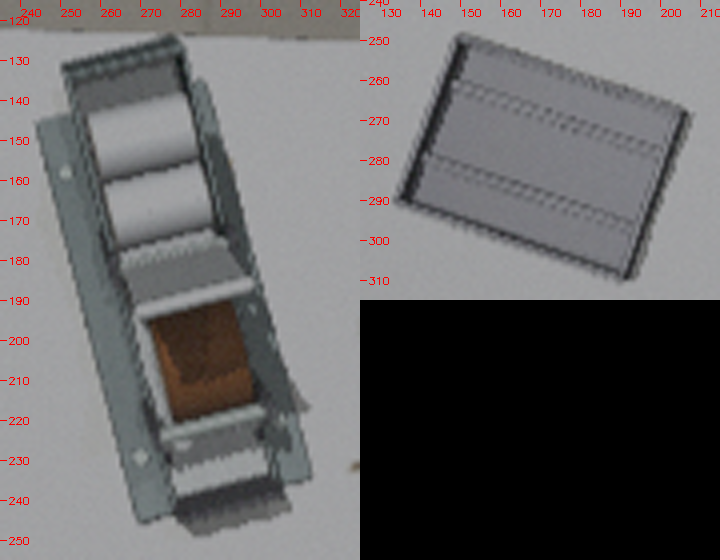

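View pics/c2.png

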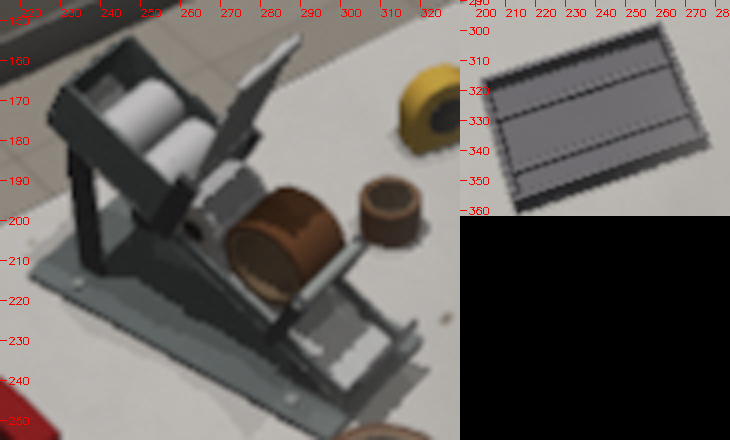

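The top crop shows the plate corners at (244,145), (270,245.5) and (312.5,235), and the gauge bar from (276,224.5) to (301,217). The guard edge runs from (270,193) to (298,186.5), and the tray rim corners are (151,249), (206,268), (192,310) and (134.5,290). The scene crop gives the bar at (283,225)–(304,205), the guard edge at (275,168)–(290,154), the roll's near end centred at (281,209), and matching tray corners.

```bash
cat >h.py <<'E'
import numpy as np
from workcell import camera_params
from scipy.optimize import least_squares
from scipy.spatial.transform import Rotation as R
P={n:camera_params(n) for n in("scene","top")}
def proj(n,X):
    c=np.linalg.inv(P[n]["pose"])@np.append(X,1); u=P[n]["K"]@np.array([c[0],-c[1],-c[2]]); return u[:2]/u[2]
def tri(a,b):
    return least_squares(lambda X:np.r_[proj("scene",X)-a,proj("top",X)-b],[.5,0,.05])
def fr(p,X): c,s=np.cos(p[2]),np.sin(p[2]); return np.array([p[0]+c*X[0]-s*X[1],p[1]+s*X[0]+c*X[1],X[2]])
def tn(t,n,y=0): return np.array([-.115+.891*t-.454*n,y,.020+.454*t+.891*n])
def fit(obs,p0):
    f=lambda p:np.concatenate([proj(n,fr(p,X))-u for n,X,u in obs])
    return least_squares(f,p0,loss="soft_l1")
E
python3 - <<'E'
from h import *
a,b=.135,.0575
obs=[("top",(a,b,.008),(244,145)),("top",(-a,b,.008),(270,245.5)),("top",(-a,-b,.008),(312.5,235)),
("top",tn(.06,.051,.034),(276.5,224)),("top",tn(.06,.051,-.034),(300.5,217.5)),
("scene",(a,b,.008),(222.5,214)),("scene",tn(.06,.051,.034),(284,224)),("scene",tn(.06,.051,-.034),(303.5,206))]
r=fit(obs,[.5,0,-.2]);print("chute",r.x,r.fun.reshape(-1,2).round(1).tolist()); p=r.x
print("bar tri",tri(np.array([293.7,215]),np.array([288.5,220.7])).x, fr(p,tn(.06,.051)))
e=tri(np.array([282.5,161]),np.array([284,189.7]));print("edge",e.x,e.fun,"hinge",fr(p,tn(.165,.06)))
print("roll exp",fr(p,tn(.095,.034)), "near end proj",proj("scene",fr(p,tn(.095,.034,.024))),[proj("top",fr(p,tn(.095,.068,y))) for y in(.024,-.024)])
L=[(.055,.075),(.055,-.075),(-.055,-.075),(-.055,.075)]
top=[(151,249),(206,268),(192,310),(134.5,290)];sc=[(202.7,316),(261.7,298.3),(278.3,339.3),(214.3,360.7)]
for x,y in zip(sc,top): print("tri",tri(np.array(x),np.array(y)).x.round(4))
obs=[("top",(*l,.02),t) for l,t in zip(L,top)]+[("scene",(*l,.02),t) for l,t in zip([L[0],L[1],L[2],L[3]],sc)]
r=fit(obs,[.3,.2,-.3]);print("tray",r.x,r.fun.reshape(-1,2).round(1).tolist())
for n,u in(("stapler",(204,184)),("stap top",(197,158)),("stap bot",(205,210))):
    o=P["top"]["pose"][:3,3];K=P["top"]["K"];d=P["top"]["pose"][:3,:3]@np.array([(u[0]-K[0,2])/K[0,0],-(u[1]-K[1,2])/K[1,1],-1]);print(n,o+d*((.05-o[2])/d[2]))
E
```

```text
chute [0.66539662 0.02135591 0.26972093] [[-0.0, 1.5], [-1.3, 2.5], [0.7, 1.9], [-4.1, -1.5], [0.4, -2.0], [-0.2, -0.7], [3.4, -3.3], [-0.8, -0.2]]
bar tri [ 0.58374464 -0.00274991  0.08396695] [ 0.5837647  -0.00121186  0.092681  ]
edge [0.62248936 0.00718607 0.24802047] [-0.0981508  -0.01313406  0.05728395  0.05511632] hinge [0.66999898 0.02262827 0.14837   ]
roll exp [0.62126118 0.00915433 0.093424  ] near end proj [277.86922196 211.95829177] [array([273.99160179, 209.87981765]), array([294.67050917, 204.79858542])]
tri [0.5097 0.333  0.0175]
tri [0.4664 0.1944 0.0149]
tri [0.3614 0.225  0.0008]
tri [0.4057 0.3691 0.0034]
tray [ 0.4347187   0.27922477 -0.29435982] [[-1.4, -0.0], [0.7, 0.2], [-0.6, 1.7], [-0.9, 1.8], [-0.5, 0.1], [1.2, -1.6], [0.0, -4.5], [-0.5, -3.8]]
stapler [0.67013673 0.20301615 0.05      ]
stap top [0.73514295 0.22366595 0.05      ]
stap bot [0.60585064 0.19730687 0.05      ]
```

```bash
cat >>h.py <<'E'
def rows(T,Rt):
    from workcell import sensors
    s=sensors.get_state(); R0=R.from_rotvec(s["orientation"]); d=R0.inv().apply(T-s["position"])*1000
    return d.round(1),(R0.inv()*Rt).as_rotvec().round(3)
def tool(yaw,tilt):  # tilt: fingers lean forward by tilt
    z=np.array([np.sin(tilt),0,-np.cos(tilt)]);y=np.array([0,1,0]);x=np.cross(y,z)
    return R.from_euler("z",yaw)*R.from_matrix(np.c_[x,y,z])
S27=np.radians(27)
E
python3 - <<'E'
from h import *
a,b=.135,.0575
obs=[("top",(a,b,.008),(244,145)),("top",(-a,b,.008),(270,245.5)),("top",(-a,-b,.008),(312.5,235)),("top",(a,-b,.008),(285,135)),
("top",tn(.06,.051,.031),(276,224)),("top",tn(.06,.051,-.031),(300.5,217.5)),
("scene",(a,b,.008),(222.5,214)),("scene",tn(.06,.051,.037),(287.5,222)),("scene",tn(.06,.051,-.037),(307,205)),("scene",(-a,b,.008),(301,254)),
("scene",tn(.165,.17,.031),(275,168)),("scene",tn(.165,.17,-.031),(290,154)),("top",tn(.165,.17,.031),(270,193)),("top",tn(.165,.17,-.031),(298,186.5))]
r=fit(obs,[.66,0,.2]);print("chute",r.x,r.fun.reshape(-1,2).round(1).tolist()); p=r.x
print("roll near",proj("scene",fr(p,tn(.095,.034,.024))))
L=[(.055,.075),(.055,-.075),(-.055,-.075),(-.055,.075)]
top=[(151,249),(206,268),(192,310),(134.5,290)];sc=[(202.7,316),(261.7,298.3),(278.3,339.3),(214.3,360.7)]
obs=[("top",(*l,.02),t) for l,t in zip(L,top)]+[("scene",(*l,z),t) for l,t,z in zip(L,sc,(.02,.02,0,0))]
r=fit(obs,[.3,.2,-.3]);print("tray",r.x,r.fun.reshape(-1,2).round(1).tolist())
T=fr(p,tn(.097,.150)); print(T,rows(T,tool(p[2],S27)))
E
```

```text
chute [0.66588005 0.01989099 0.29012945] [[-0.4, 2.0], [0.5, 2.5], [2.3, 1.0], [1.5, 0.8], [-0.9, -1.9], [0.4, -2.3], [-0.2, -0.3], [0.1, -1.3], [-3.2, -0.6], [-2.0, 1.4], [-0.2, 0.2], [-0.1, 1.0], [-1.1, 0.9], [1.4, -0.7]]
roll near [278.56661418 211.48421443]
tray [ 0.43612998  0.27893631 -0.29880803] [[-1.1, -0.7], [0.9, -0.2], [-0.6, 1.2], [-0.7, 1.1], [-0.7, -0.5], [1.1, -2.0], [-0.0, -0.3], [0.2, 0.0]]
[ 0.57324732 -0.00776487  0.197688  ] (array([-524.7,  393.7,   33.4]), array([ 0.028, -0.471,  0.108]))
```

```bash
python3 -m handwheel '[[-525,394,33,0.028,-0.471,0.108,-1],[-525,394,33,0.028,-0.471,0.108,-1],[-525,394,33,0.028,-0.471,0.108,-1],[-525,394,33,0.028,-0.471,0.108,-1],[-525,394,33,0.028,-0.471,0.108,-1],[-525,394,33,0.028,-0.471,0.108,-1],[-525,394,33,0.028,-0.471,0.108,-1],[-525,394,33,0.028,-0.471,0.108,-1],[-525,394,33,0.028,-0.471,0.108,-1],[-525,394,33,0.028,-0.471,0.108,-1],[-525,394,33,0.028,-0.471,0.108,-1],[-525,394,33,0.028,-0.471,0.108,-1],[-525,394,33,0.028,-0.471,0.108,-1],[-525,394,33,0.028,-0.471,0.108,-1],[-525,394,33,0.028,-0.471,0.108,-1],[-525,394,33,0.028,-0.471,0.108,-1],[-525,394,33,0.028,-0.471,0.108,-1],[-525,394,33,0.028,-0.471,0.108,-1],[-525,394,33,0.028,-0.471,0.108,-1],[-525,394,33,0.028,-0.471,0.108,-1]]' 30
python3 - <<'E'
from h import *
import cv2
from workcell import grab_frame
p=np.array([.6659,.0199,.290])
for t,n in((.097,.150),(.097,.023)): print(rows(fr(p,tn(t,n)),tool(p[2],S27)))
t=grab_frame("top")[90:260,200:360,::-1]; s=grab_frame("scene")[120:270,200:360,::-1]
f=lambda m:cv2.resize(m,None,fx=2.5,fy=2.5,interpolation=cv2.INTER_CUBIC)
t,s=f(t),f(s); s=cv2.copyMakeBorder(s,0,t.shape[0]-s.shape[0],0,0,0)
cv2.imwrite("pics/a1.png",np.hstack([t,s]))
E
```

```text
t: 2.1
position: [0.5734, -0.0086, 0.1985]
orientation: [-0.386, 2.645, 0.09]
wrist_force: [0.4, 0.9, 1.1]
opening: 0.0851
finger_force: 0.0
(array([0.3, 0.8, 0.8]), array([-0.002,  0.001,  0.   ]))
(array([  0.4,   1.1, 127.8]), array([-0.002,  0.001,  0.   ]))
```

View pics/a1.png

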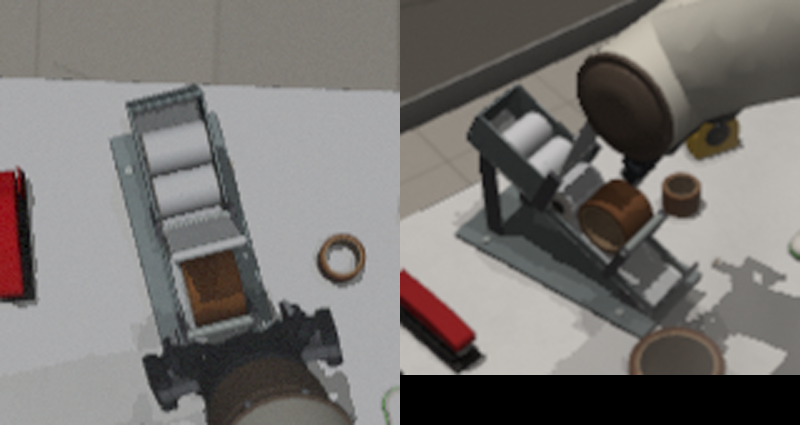

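The gripper straddles the lane squarely, with fingers at crop (172,380) and (325,335) and the brown roll at (213,285). The offset is within the finger clearance, so I'll descend along the lane normal and grip.

```bash
python3 -m handwheel '[[0,0,25,0,0,0,-1],[0,0,50,0,0,0,-1],[0,0,75,0,0,0,-1],[0,0,100,0,0,0,-1],[0,1,115,0,0,0,-1],[0,1,128,0,0,0,-1],[0,1,128,0,0,0,-1],[0,1,128,0,0,0,-1]]' 30
python3 - <<'E'
from h import *
import cv2
from workcell import grab_frame
t=grab_frame("top")[150:260,230:340,::-1]; s=grab_frame("scene")[150:260,230:340,::-1]
f=lambda m:cv2.resize(m,None,fx=3.6,fy=3.6,interpolation=cv2.INTER_CUBIC)
cv2.imwrite("pics/a2.png",np.hstack([f(t),f(s)]))
E
```

```text
t: 3.0
position: [0.6292, 0.0096, 0.0847]
orientation: [-0.387, 2.645, 0.09]
wrist_force: [-0.1, -0.0, 1.0]
opening: 0.0854
finger_force: 0.0
```

View pics/a2.png

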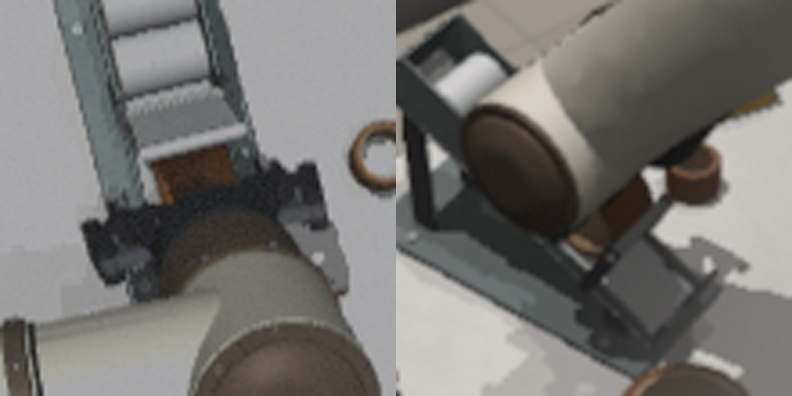

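The fingers are either side of the roll, at crop (110,245) and (305,195), with no contact force. Closing now, then drawing the roll 5 mm up the slope (tool −x) and lifting.

```bash
python3 -m handwheel '[[0,0,0,0,0,0,0.3],[0,0,0,0,0,0,0.3],[0,0,0,0,0,0,0.3],[0,0,0,0,0,0,1],[0,0,0,0,0,0,1],[0,0,0,0,0,0,1],[0,0,0,0,0,0,1],[0,0,0,0,0,0,1]]' 40
python3 -m handwheel '[[-2,0,0,0,0,0,1],[-4,0,0,0,0,0,1],[-6,0,0,0,0,0,1],[-7,0,0,0,0,0,1],[-7,0,0,0,0,0,1],[-7,0,-5,0,0,0,1],[-7,0,-10,0,0,0,1]]'
```

```text
t: 3.9
position: [0.6294, 0.0095, 0.0854]
orientation: [-0.387, 2.643, 0.09]
wrist_force: [-2.4, -1.2, 6.6]
opening: 0.0476
finger_force: 40.8
t: 4.6
position: [0.6292, 0.0096, 0.0953]
orientation: [-0.387, 2.649, 0.09]
wrist_force: [-1.3, -0.6, -1.8]
opening: 0.0479
finger_force: 41.3
```

```bash
python3 -m handwheel '[[0,0,-8,0,0,0,1],[0,0,-16,0,0,0,1],[0,0,-24,0,0,0,1],[0,0,-36,0,0,0,1],[0,0,-52,0,0,0,1],[0,0,-72,0,0,0,1],[0,0,-95,0,0,0,1],[5,0,-120,0,0,0,1],[15,0,-140,0,0,0,1],[25,0,-150,0,0,0,1],[25,0,-150,0,0,0,1],[25,0,-150,0,0,0,1]]'
python3 - <<'E'
from h import *
import cv2
from workcell import grab_frame
q=[.4361,.2789,-.2988]
for h in(.2,.055,.040): print(h, rows(fr(q,[0,0,h-.015]),tool(q[2],0)))
t=grab_frame("top")[90:300,120:330,::-1]; s=grab_frame("scene")[140:350,190:400,::-1]
f=lambda m:cv2.resize(m,None,fx=1.9,fy=1.9,interpolation=cv2.INTER_CUBIC)
cv2.imwrite("pics/a3.png",np.hstack([f(t),f(s)]))
E
```

```text
t: 5.8
position: [0.5438, -0.0156, 0.2186]
orientation: [-0.387, 2.645, 0.09]
wrist_force: [0.1, 0.2, -1.4]
opening: 0.0473
finger_force: 41.3
0.2 (array([ 31.8, 313.1,  20.8]), array([0.137, 0.459, 0.578]))
0.055 (array([ 97.8, 313.4, 150. ]), array([0.137, 0.459, 0.578]))
0.04 (array([104.6, 313.4, 163.3]), array([0.137, 0.459, 0.578]))
```

View pics/a3.png

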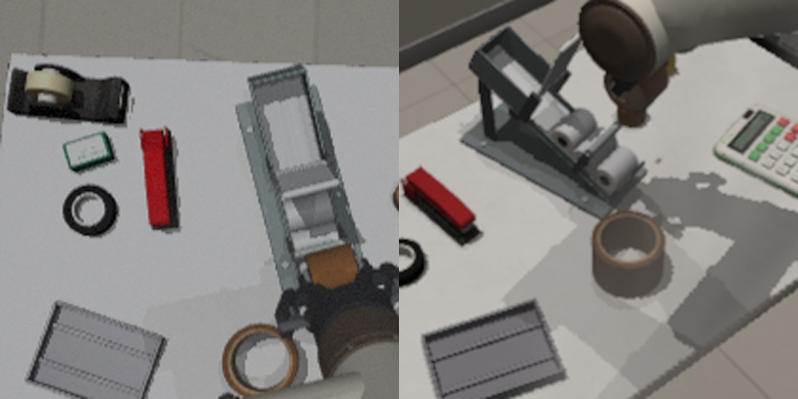

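All the white rolls have run down to the stop and the brown roll is held clear. Next is the tray.

```bash
python3 -m handwheel '[[5,45,3,0.02,0.07,0.09,1],[10,90,6,0.04,0.14,0.18,1],[15,135,9,0.06,0.21,0.27,1],[20,180,12,0.08,0.28,0.36,1],[24,225,15,0.1,0.34,0.44,1],[28,270,18,0.12,0.4,0.51,1],[32,300,21,0.137,0.459,0.578,1],[32,313,21,0.137,0.459,0.578,1],[32,313,21,0.137,0.459,0.578,1],[32,313,21,0.137,0.459,0.578,1],[32,313,21,0.137,0.459,0.578,1]]'
python3 - <<'E'
from h import *
import cv2
from workcell import grab_frame
q=[.4361,.2789,-.2988]
for h in(.05,.031,.027): print(h, rows(fr(q,[0,0,h]),tool(q[2],0)))
t=grab_frame("top")[200:340,100:250,::-1]; s=grab_frame("scene")[240:380,180:330,::-1]
f=lambda m:cv2.resize(m,None,fx=2.6,fy=2.6,interpolation=cv2.INTER_CUBIC)
cv2.imwrite("pics/a4.png",np.hstack([f(t),f(s)]))
E
```

```text
t: 7.0
position: [0.4363, 0.2777, 0.1846]
orientation: [-0.468, -3.106, 0.001]
wrist_force: [0.5, -0.8, -1.1]
opening: 0.0475
finger_force: 41.9
0.05 (array([  0.5,   1.3, 134.6]), array([-0.001, -0.001, -0.   ]))
0.031 (array([  0.4,   1.3, 153.6]), array([-0.001, -0.001, -0.   ]))
0.027 (array([  0.4,   1.3, 157.6]), array([-0.001, -0.001, -0.   ]))
```

View pics/a4.png

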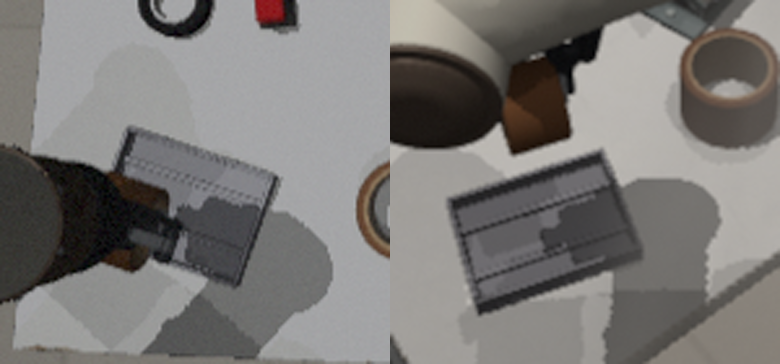

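The roll hangs over the tray with its axis parallel to the ribs. The offset seen in the top view is what its height would give. Lowering.

```bash
python3 -m handwheel '[[0,0,25,0,0,0,1],[0,0,55,0,0,0,1],[0,1,85,0,0,0,1],[0,1,110,0,0,0,1],[0,1,130,0,0,0,1],[0,1,143,0,0,0,1],[0,1,150,0,0,0,1],[0,1,153,0,0,0,1],[0,1,155,0,0,0,1],[0,1,155,0,0,0,1]]'
```

```text
t: 8.1
position: [0.4368, 0.2799, 0.0303]
orientation: [0.467, 3.107, 0.001]
wrist_force: [0.4, 0.2, -1.3]
opening: 0.0477
finger_force: 41.9
```

```bash
python3 -m handwheel '[[0,0,2,0,0,0,1],[0,0,4,0,0,0,1],[0,0,4,0,0,0,1]]'
```

```text
t: 8.4
position: [0.4372, 0.2803, 0.0276]
orientation: [0.464, 3.106, 0.001]
wrist_force: [0.3, -1.9, 8.0]
opening: 0.0477
finger_force: 43.0
```

Contact at 8 N, so the roll is on the tray floor. Releasing and retreating upward.

```bash
python3 -m handwheel '[[0,0,-1,0,0,0,0.2],[0,0,-1,0,0,0,-0.3],[0,0,-1,0,0,0,-1],[0,0,-1,0,0,0,-1],[0,0,-1,0,0,0,-1],[0,0,-1,0,0,0,-1],[0,0,-10,0,0,0,-1],[0,0,-30,0,0,0,-1],[0,0,-65,0,0,0,-1],[0,0,-110,0,0,0,-1],[0,0,-160,0,0,0,-1],[0,0,-210,0,0,0,0],[0,0,-250,0,0,0,1],[0,0,-250,0,0,0,1]]'
python3 - <<'E'
from h import *
import cv2
from workcell import grab_frame
p=[.6659,.0199,.290]
print(rows(fr(p,tn(.215,.24)),tool(p[2],S27)),fr(p,tn(.215,.24)))
t=grab_frame("top")[115:315,125:325,::-1]; s=grab_frame("scene")[145:365,195:345,::-1]
f=lambda m:cv2.resize(m,(int(m.shape[1]*2.3),int(m.shape[0]*2.3)),interpolation=cv2.INTER_CUBIC)
t,s=f(t),f(s);t=cv2.copyMakeBorder(t,0,s.shape[0]-t.shape[0],0,0,0)
cv2.imwrite("pics/a5.png",np.hstack([t,s]))
E
```

```text
t: 9.8
position: [0.4389, 0.2815, 0.2836]
orientation: [0.464, 3.098, 0.018]
wrist_force: [0.4, -0.3, -0.6]
opening: 0.0437
finger_force: 0.0
(array([-267.1, -201. ,  -48.5]), array([-0.129, -0.447, -0.579])) [0.63485769 0.01063658 0.33145   ]
```

View pics/a5.png

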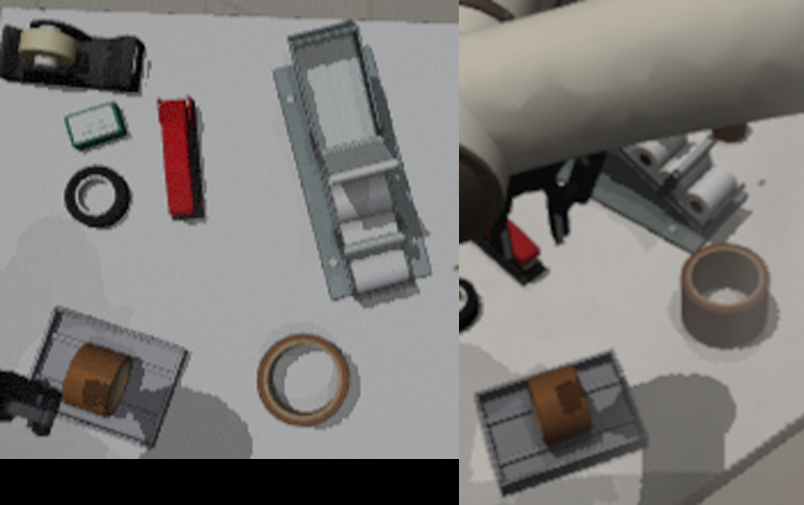

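The brown roll lies between the tray ribs, and a white roll is at the stop. Now to get above and behind the guard with the fingers shut.

```bash
python3 -m handwheel '[[-45,-34,-10,-0.02,-0.07,-0.1,1],[-90,-68,-20,-0.04,-0.15,-0.2,1],[-135,-100,-28,-0.06,-0.22,-0.29,1],[-180,-135,-36,-0.09,-0.3,-0.39,1],[-220,-165,-42,-0.11,-0.37,-0.48,1],[-250,-190,-48,-0.129,-0.447,-0.579,1],[-267,-201,-48,-0.129,-0.447,-0.579,1],[-267,-201,-48,-0.129,-0.447,-0.579,1],[-267,-201,-48,-0.129,-0.447,-0.579,1],[-267,-201,-48,-0.129,-0.447,-0.579,1]]'
python3 - <<'E'
from h import *
p=[.6659,.0199,.290]
print(rows(fr(p,tn(.215,.145)),tool(p[2],S27)))
E
```

```text
t: 10.9
position: [0.6319, 0.0096, 0.3221]
orientation: [-0.391, 2.661, 0.083]
wrist_force: [-0.3, 0.6, -0.5]
opening: -0.0
finger_force: 0.0
(array([-8.5,  0.6, 88. ]), array([-0.005, -0.016,  0.003]))
```

```bash
python3 -m handwheel '[[-8,0,20,-0.005,-0.016,0.003,1],[-8,0,45,-0.005,-0.016,0.003,1],[-8,0,70,-0.005,-0.016,0.003,1],[-8,0,88,-0.005,-0.016,0.003,1],[-8,0,88,-0.005,-0.016,0.003,1],[-8,0,88,-0.005,-0.016,0.003,1]]'
python3 - <<'E'
from h import *
p=[.6659,.0199,.290]
print(rows(fr(p,tn(.215,.145)),tool(p[2],S27)))
r=.092
for th in np.radians([95,80,65,50,40,30,22,15,10,5,0,-2]):
    s,c=np.sin(th),np.cos(th); t=.165-r*c+(.011*s+.0015)*s; n=.06+r*s+(.011*s+.0015)*c
    print(round(np.degrees(th)),*rows(fr(p,tn(t,n)),tool(p[2],S27))[0])
E
```

```text
t: 11.5
position: [0.6766, 0.0231, 0.2483]
orientation: [-0.388, 2.643, 0.093]
wrist_force: [0.5, -0.6, -0.4]
opening: -0.0003
finger_force: 0.0
(array([1. , 0. , 1.1]), array([0.   , 0.002, 0.001]))
95 30.6 0.0 -4.5
80 54.9 0.1 -6.7
65 79.5 0.1 -2.2
50 102.6 0.1 9.1
40 116.1 0.2 20.2
30 127.3 0.2 33.8
22 134.3 0.2 46.2
15 138.9 0.2 57.9
10 141.2 0.2 66.5
5 142.6 0.2 75.4
0 143.2 0.2 84.4
-2 143.2 0.2 88.0
```

```bash
python3 -m handwheel '[[15,0,-2,0,0,0,1],[30,0,-4,0,0,0,1],[42,0,-6,0,0,0,1],[55,0,-7,0,0,0,1],[67,0,-5,0,0,0,1],[80,0,-2,0,0,0,1],[91,0,3,0,0,0,1],[103,0,9,0,0,0,1],[110,0,14,0,0,0,1],[116,0,20,0,0,0,1]]'
```

```text
t: 12.5
position: [0.5867, -0.0049, 0.1777]
orientation: [-0.385, 2.642, 0.093]
wrist_force: [-0.6, 1.0, -0.1]
opening: -0.0003
finger_force: 0.4
```

```bash
python3 -m handwheel '[[6,0,7,0,0,0,1],[11,0,14,0,0,0,1],[15,0,20,0,0,0,1],[18,0,26,0,0,0,1],[21,0,32,0,0,0,1],[23,0,38,0,0,0,1],[25,0,46,0,0,0,1],[26,0,52,0,0,0,1],[27,0,58,0,0,0,1],[27,0,61,0,0,0,1]]'
```

```text
t: 13.5
position: [0.5903, -0.0039, 0.11]
orientation: [-0.385, 2.644, 0.093]
wrist_force: [-0.6, -0.2, 1.0]
opening: -0.0
finger_force: 0.4
```

```bash
python3 - <<'E'
from h import *
import cv2
from workcell import grab_frame
p=[.6659,.0199,.290]
for n in(.0615,.058): print(rows(fr(p,tn(.073,n)),tool(p[2],S27)))
t=grab_frame("top")[115:255,215:345,::-1]; s=grab_frame("scene")[135:275,205:335,::-1]
f=lambda m:cv2.resize(m,None,fx=3,fy=3,interpolation=cv2.INTER_CUBIC)
cv2.imwrite("pics/a6.png",np.hstack([f(t),f(s)]))
E
```

```text
(array([-0.2,  1.2,  2.5]), array([-0.   ,  0.001, -0.001]))
(array([-0.2,  1.2,  6. ]), array([-0.   ,  0.001, -0.001]))
```

View pics/a6.png

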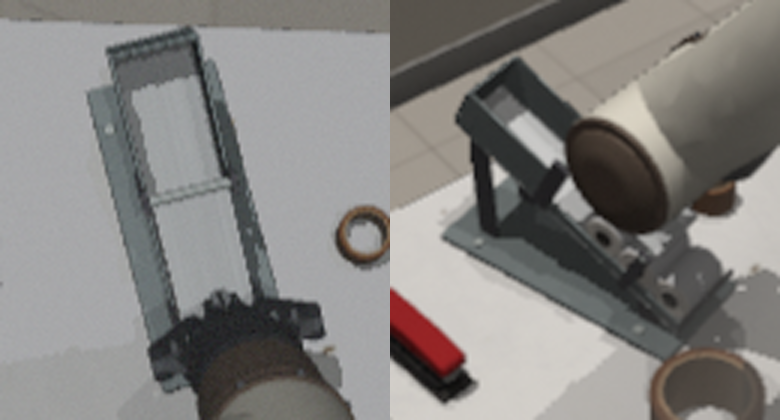

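The guard is now nearly flat over the lane, with its hinge at crop (190,190). I'll press it home until the force rises.

```bash
python3 -m handwheel '[[0,0,2,0,0,0,1],[0,0,4,0,0,0,1],[0,0,6,0,0,0,1],[0,0,7,0,0,0,1],[0,0,7,0,0,0,1]]'
```

```text
t: 14.1
position: [0.5911, -0.0038, 0.109]
orientation: [-0.385, 2.642, 0.093]
wrist_force: [-26.2, -0.8, 35.6]
opening: 0.0001
finger_force: 22.3
```

That is a firm stop at 44 N with almost no further movement, so the guard is down. Backing off along the normal.

```bash
python3 -m handwheel '[[0,0,-5,0,0,0,1],[0,0,-20,0,0,0,1],[0,0,-50,0,0,0,1],[0,0,-90,0,0,0,1],[20,0,-130,0,0,0,1],[60,0,-160,0,0,0,1],[100,0,-180,0,0,0,1],[140,0,-200,0,0,0,1],[140,0,-200,0,0,0,1],[140,0,-200,0,0,0,1],[140,0,-200,0,0,0,1]]'
python3 - <<'E'
from h import *
import cv2
from workcell import grab_frame
p=[.6659,.0199,.290]
for y in(.031,-.031): print(proj("top",fr(p,tn(.055,.064,y))),proj("scene",fr(p,tn(.055,.064,y))))
t=grab_frame("top")[115:315,125:325,::-1]; s=grab_frame("scene")[140:360,190:340,::-1]
f=lambda m:cv2.resize(m,(int(m.shape[1]*2.28),int(m.shape[0]*2.28)),interpolation=cv2.INTER_CUBIC)
t,s=f(t),f(s);t=cv2.copyMakeBorder(t,0,s.shape[0]-t.shape[0],0,0,0)
cv2.imwrite("pics/a7.png",np.hstack([t,s]))
E
```

```text
t: 15.2
position: [0.3876, -0.0643, 0.2194]
orientation: [-0.385, 2.642, 0.093]
wrist_force: [0.5, 0.2, 0.2]
opening: -0.0001
finger_force: 0.0
[276.22286224 225.99117905] [292.20819623 218.49235893]
[302.29643734 218.99061112] [305.7818441  204.69934358]
```

View pics/a7.png

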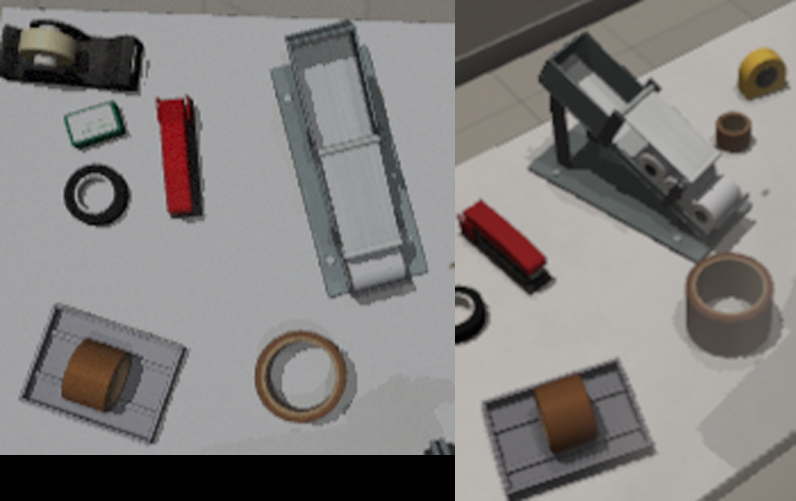

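The guard lies flat on the feeder, the white rolls are in a row from the stop, and the brown roll rests between the tray ribs. The bystanders haven't moved. Handing in.

```bash
python3 -c "
from workcell import order
print(order.close_job())"
```

```text
the job is handed in; nothing more can be done
None
```

The brown tape roll is in the tray, the white till rolls have rolled down to the stop and the guard flap is fully down; I handed the job in at about 15 s, but the verdict wasn't shown.

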